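Bolt the loaded specimen case

ROBOT

A 6-joint arm with a two-finger parallel gripper is mounted at the origin on a cart in front of the work surface, level with it; the furniture and walls round the work are solid. World frame = base frame: x ahead of the robot, y to its left, z up, the work surface at z = 0. Lengths are in m, angles in degrees, forces in N, time in s.
With the tool pointing down it reaches from about 0.375 to 0.9 m from the base axis. Payload 3.1 kg.
Tool frame: the origin (TCP) lies at the centre of the arm's flange, where the gripper is bolted on; the fingertips stand 182 mm ahead of it and the grasp point (between the pads) lies bot.grip_point_offset ahead of it (bot.grip_point_offset is the distance from the TCP to the grasp point, in m); x points along the fingers, z is the direction in which the jaws open and shut, and the axes are right-handed (so a half turn about x gives the same grasp; the last joint's range is limited). The gripper opens to 87 mm and grips with 3 to 60 N. Pads are 19 mm wide; open, the fingers measure 117 mm over their backs; the gripper's body (75 mm by 190 mm) begins 51 mm behind the grasp point.
Start: joints at [56.064, 30.224, 82.088, -0, 67.689, -10.227], TCP at [0.251, 0.572, 0.405] pointing down, gripper open.
Joint ranges: [-176.69, 176.69], [-43.24, 126.21], [12.49, 139.97], [-82, 262], [0, 151.66], [-163.58, 163.58]. Speed limits (degrees/s): [159.86, 159.86, 180, 180, 180, 180].

INTERFACE

Orientations are given as a 3x3 rotation matrix whose columns are the frame's x, y, z axes.
In Python, from rig import bot gives the robot as it stands.
- The arm moves only by the tool step_arm, never from a script. Its argument "motion" is a list that holds one entry, the list of rows, each a list of 7 numbers: the turn, a rotation vector about the world's x, y, z in degrees, then the shift along the world's x, y, z in mm, then the finger opening in mm, from 0 to 87. A call has 1 to 12 rows; each row is the pose to reach, as a shift and turn from the pose commanded when the call began; what a row does not reach only later rows make up. A row lasts 1/12 s, in which the tool goes at most 41.7 mm and 7.16 degrees, less where a joint would pass 70% of its speed; a pose out of reach is approached as far as the arm can. A call with a gripper value outside its range is refused whole. The fingers move at their own pace and stop on an object; the grip force is fixed at half the most. Time passes only in rows, so rows that repeat a pose let the fingers close. It gives the time, the measured TCP pose, the force and the opening at its end, in the units of the state.
- bot.read_state(): the state, without advancing time (a new reading comes with each control period).
- bot.capture(name): name is "side" or "top" or "wrist"; returns a dict with "frame" (400x640x3 uint8, red, green, blue), "range_z" (400x640 float32, m along the optical axis (not along the pixel's ray), 0 where there is no reading), "fx", "fy", "cx", "cy" (pixels), "cam_to_world" (4x4, takes a point from camera to world coordinates). Camera axes: x right, y down, z forward; pixel columns grow to the right and rows downward; lengths in m; the calibration is good to about 2 mm. A picture is of the moment at which its call begins.
- bot.hand_in(): hands the job in, once; it reports no verdict.
The state is a dict: "time_s": time; "joint_positions": joint angles; "qvel": joint speeds; "tau": joint torques, N m; "position": TCP position; "tcp_rot": TCP orientation; "force": force on the tool from outside, world axes, zero at the start; "moment": the same for the moment, N m; "opening": opening from 0.0 (shut) to 1.0 (fully open).
Only numpy, scipy, OpenCV 4.12 (cv2) and the standard library are available. Lean on these libraries where they do the work, as an engineer would, in place of code of your own. Each camera call takes 0.05 s, during which the arm holds its last target.

TASK

Two identical specimen cases with clear windows in their lids stand on the bench, both with their barrel bolts drawn back. Bolt the case that has the round specimen mount inside: lift the bolt's ball handle out of its notch, slide the bolt into the keeper and lower the handle all the way into the other notch, then let go. Leave the bolt of the empty case as it is.

Things in the scene. Friction and masses are not known exactly. Their poses are not given: they have to be found in the camera images.
- loaded_knob (a point): Centre of the steel ball knob, 24 mm across, on the bolt handle of the case holding the mount (dark disc, 30 mm). Starts 52 mm above the bench, handle level, 37 mm in front of the case, 30 mm free each side. Own axes: y along the bolt towards the keeper (stapled post at the case's left end seen from the knob's side); x from the knob to the bolt's axis, 62 mm away; z up. They turn with the handle.
- loaded_bolt (a joint): Slide in m of that case's bolt (10 mm rod lying level along the lid's front edge, axis 52 mm above the bench); carries handle and knob along. -0.004 to 0.004 at the start, in the drawn-back notch; 0.036 at the middle of the bolted notch; grows towards the keeper; stops at -0.005 and 0.041. Friction about 1 N.
- loaded_handle (a joint): Turn in rad of its handle (8 mm stem, knob at the end) about the bolt's axis: 0 level, down in a notch; grows as the knob goes up and back over the lid; stop at 1.4. Two notches 18 mm wide, 36 mm apart, in a rail under the stem, a round-topped tooth between; the stem clears the tooth from 0.55 (0.8 is ample, knob 45 mm up). Turns easily, falls back by its own weight (0.07 kg) when let go.
- empty_knob (a point): Centre of the same knob on the bolt of the other, identical but empty case, also unbolted; leave it alone. Both cases: grey, fixed to the bench, 110 mm deep, 156 mm wide, lid top 40 mm above the bench, bolt loops and keeper up to 62 mm; ball handle over the front edge, clear window behind.

How it is judged:
By the outcome, as a careful person would: the job done as asked, in the order asked, and still so for the second after the job is handed in, with the robot touching nothing.
It also fails if it takes over 32 s, if anything falls off the work surface, if the arm or the gripper's body presses on something with over 40 N, if the wrist force passes 120 N, or if a joint passes its speed limit or range.

## Working session

There is one attempt and no reset: what is moved stays moved. The work goes in short steps, Python scripts to look and compute and a tool call to move; the robot and the scene stay as the last step left them, time stands still between calls to the robot, and variables do not carry over. Pictures are saved under pics/ and viewed, and the job is handed in when it is done.

Besides the shell and the picture viewer there is one more tool, called as name(argument=value, ...), one argument or row to a line, values as JSON. step_arm: Moves the arm, as the interface text tells. Its arguments: {"type":"object","properties":{"motion":{"type":"array"}},"required":["motion"]}

```bash
mkdir -p pics; ls; python3 - <<'E'
from rig import bot
import cv2,numpy as np
s=bot.read_state();print(s['time_s'],s['position'],s['tcp_rot'],s['opening'],bot.grip_point_offset)
for n in ['top','side','wrist']:
    c=bot.capture(n);cv2.imwrite(f'pics/{n}0.png',c['frame'][:,:,::-1]);np.savez(f'{n}0.npz',**c)
    print(n,c['fx'],c['cx'],c['cy'],np.round(c['cam_to_world'],3).tolist())
E
```

```text
pics
0.0 [0.25107958 0.57196907 0.40379355] [[-1.18925167e-03 -9.15594637e-01  4.02100790e-01]
 [-1.77988182e-03  4.02102376e-01  9.15592984e-01]
 [-9.99997709e-01  3.73178602e-04 -2.10785117e-03]] 1.0064054695947893 0.1635
top 390.8379309091241 318.3226727888349 206.7481989448066 [[-0.0, -0.977, 0.211, 0.331], [-1.0, -0.001, -0.007, -0.148], [0.007, -0.211, -0.977, 0.91], [0.0, 0.0, 0.0, 1.0]]
side 404.62167769962184 320.7049826697777 195.7331371719084 [[1.0, 0.018, -0.012, 0.502], [0.018, -0.387, 0.922, -0.922], [0.012, -0.922, -0.388, 0.423], [0.0, 0.0, 0.0, 1.0]]
wrist 328.0990432812005 319.36192001112806 193.79129511015444 [[0.403, 0.876, 0.265, 0.177], [0.915, -0.385, -0.118, 0.604], [-0.002, 0.29, -0.957, 0.383], [0.0, 0.0, 0.0, 1.0]]
```

View pics/top0.png

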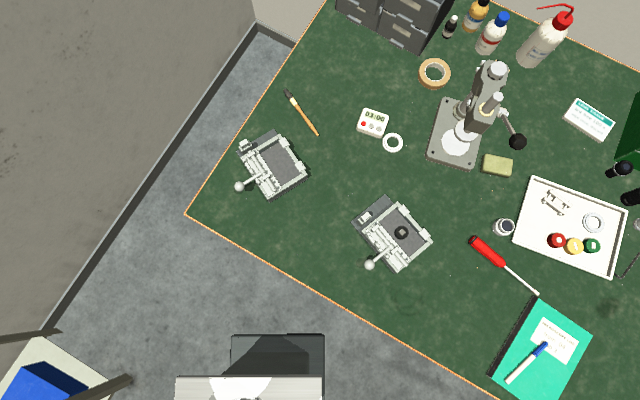

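View pics/side0.png

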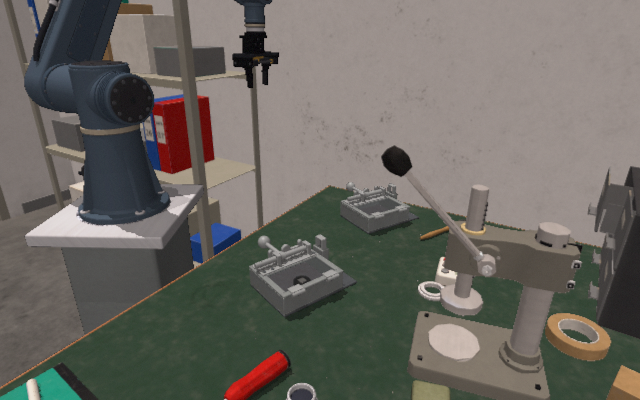

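View pics/wrist0.png

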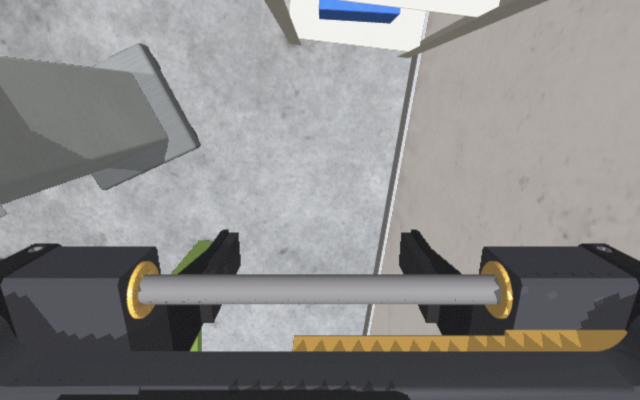

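The top view shows the loaded case near (395,235), with a dark disc at (402,232) and its knob at (370,265). The empty case is near (272,165), with its knob at (239,187). I'll measure these next.

```bash
cat > h.py <<'E'
import numpy as np,cv2
def P(c,u,v,d=None):
    z=c['range_z'][int(round(v)),int(round(u))] if d is None else d
    p=np.array([(u-c['cx'])/c['fx']*z,(v-c['cy'])/c['fy']*z,z,1]);return (c['cam_to_world']@p)[:3]
def ray(c,u,v,h):
    M=c['cam_to_world'];d=M[:3,:3]@np.array([(u-c['cx'])/c['fx'],(v-c['cy'])/c['fy'],1]);t=(h-M[2,3])/d[2];return M[:3,3]+t*d
def proj(c,p):
    q=np.linalg.inv(c['cam_to_world'])@np.append(p,1);return c['fx']*q[0]/q[2]+c['cx'],c['fy']*q[1]/q[2]+c['cy'],q[2]
def crop(c,u0,v0,u1,v1,k,fn):
    cv2.imwrite(fn,cv2.resize(np.ascontiguousarray(c['frame'][v0:v1,u0:u1,::-1]),None,fx=k,fy=k,interpolation=cv2.INTER_CUBIC))
E
python3 - <<'E'
from h import *
c=dict(np.load('top0.npz'));s=dict(np.load('side0.npz'))
crop(c,340,180,450,285,5,'pics/t1.png');crop(s,240,220,365,320,6,'pics/s1.png')
for u,v in [(370,265),(369,264),(380,254),(402,232),(420,250)]:print(u,v,P(c,u,v),ray(c,u,v,.052))
E
```

```text
370 265 [ 0.38556116 -0.26500202  0.06210249] [ 0.38621509 -0.26640136  0.052     ]
369 264 [ 0.38750593 -0.2625264   0.06490034] [ 0.38837343 -0.26428139  0.052     ]
380 254 [ 0.4097009  -0.28827767  0.05637116] [ 0.4101056 -0.2889983  0.052    ]
402 232 [ 0.46053024 -0.3420987   0.04026629] [ 0.45877804 -0.33947376  0.052     ]
420 250 [ 0.42030297 -0.38088381  0.03851325] [ 0.41891579 -0.37727234  0.052     ]
```

View pics/t1.png

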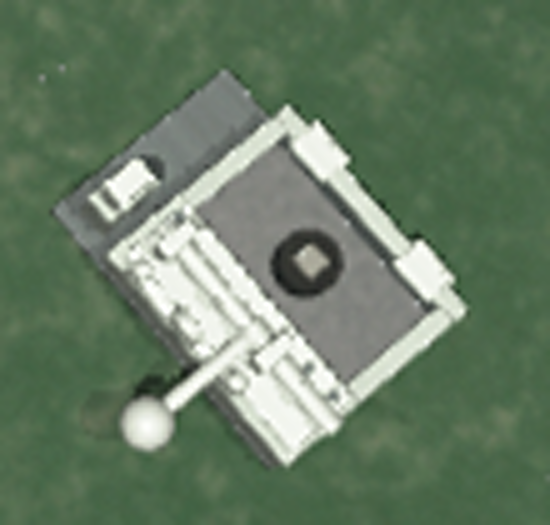

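View pics/s1.png

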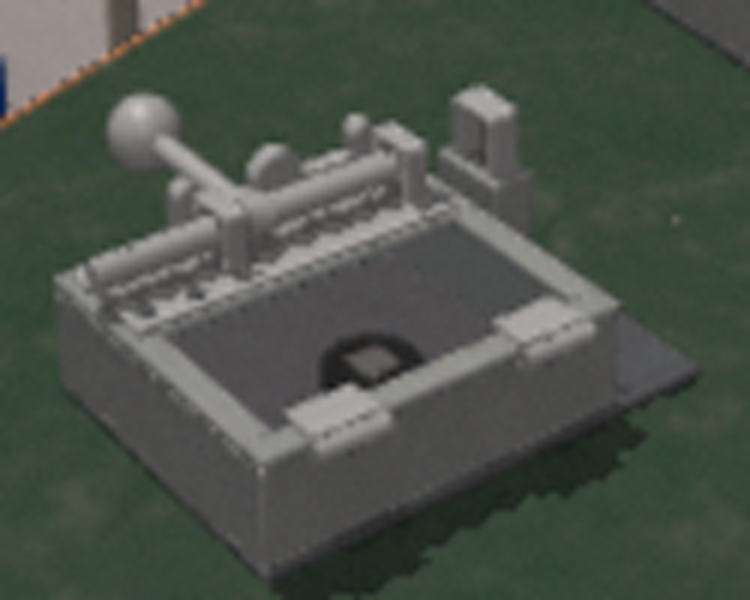

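```bash
python3 - <<'E'
from h import *
from scipy.optimize import least_squares
c=dict(np.load('top0.npz'));s=dict(np.load('side0.npz'))
def cloud(c,u0,v0,u1,v1):
    v,u=np.mgrid[v0:v1,u0:u1];z=c['range_z'][v0:v1,u0:u1]
    p=np.stack([(u-c['cx'])/c['fx']*z,(v-c['cy'])/c['fy']*z,z,np.ones_like(z)],-1)
    return (p@c['cam_to_world'].T)[...,:3][z>0]
def sph(p):
    r=least_squares(lambda q:np.linalg.norm(p-q,axis=1)-.012,p.mean(0)-[0,0,.008],loss='soft_l1',f_scale=.001);return r.x,np.abs(r.fun).mean()
a=cloud(c,363,258,376,271);a=a[a[:,2]>.045];print('top ball',len(a),sph(a))
b=cloud(s,256,234,272,250);b=b[(b[:,2]>.04)&(b[:,2]<.075)&(np.linalg.norm(b[:,:2]-[.388,-.265],axis=1)<.016)];print('side ball',len(b),sph(b))
print('ray ball',ray(c,369.0,264.2,.052),ray(s,240+143/6-.4,220+130/6-.4,.052))
# yaw from case body side edges
L=cloud(c,340,180,450,285);m=(L[:,2]>.034)&(L[:,2]<.045)
R=cv2.minAreaRect((L[m][:,:2]*1000).astype(np.float32));print('lid rect',R)
f=lambda u,v,h:ray(c,340+u/5-.4,180+v/5-.4,h)
k=f(125,190,.062);print('keeper',k)
for A,B,h in [((345,400),(120,250),.04),((465,310),(290,110),.04),((285,465),(60,215),.0),((285,465),(110,255),.04),((255,330),(175,410),.052)]:
    d=f(*B,h)-f(*A,h);print(A,B,np.round(f(*A,h),4),np.round(f(*B,h),4),np.degrees(np.arctan2(d[1],d[0])),np.linalg.norm(d))
for h0,h1 in [(.046,.062)]:
  for n,q in [('t',L),('s',cloud(s,240,220,365,320))]:
    r=q[(q[:,2]>h0)&(q[:,2]<h1)&(np.linalg.norm(q[:,:2]-[.388,-.265],axis=1)>.05)]
    mu=r[:,:2].mean(0);_,S,V=np.linalg.svd(r[:,:2]-mu);print(n,len(r),mu,S,np.degrees(np.arctan2(V[0,1],V[0,0])))
E
```

```text
top ball 107 (array([ 0.38883164, -0.26461525,  0.05276089]), np.float64(0.0010399329301616635))
side ball 117 (array([ 0.38826699, -0.26351306,  0.05157039]), np.float64(0.000810833528153495))
ray ball [ 0.38794142 -0.26426951  0.052     ] [ 0.38769622 -0.26335041  0.052     ]
lid rect ((463.7127990722656, -324.915283203125), (147.2339324951172, 115.6727066040039), 39.286617279052734)
keeper [ 0.48928125 -0.25599174  0.062     ]
(345, 400) (120, 250) [ 0.3989 -0.354   0.04  ] [ 0.4659 -0.2559  0.04  ] 55.65804492837046 0.11886341095300053
(465, 310) (290, 110) [ 0.439  -0.4098  0.04  ] [ 0.5307 -0.3353  0.04  ] 39.08516919333056 0.11819038691106963
(285, 465) (60, 215) [ 0.3723 -0.3344  0.    ] [ 0.4888 -0.2329  0.    ] 41.04947827696709 0.15456180614356427
(285, 465) (110, 255) [ 0.3704 -0.3262  0.04  ] [ 0.4637 -0.2513  0.04  ] 38.76950049225128 0.11955958994135833
(255, 330) (175, 410) [ 0.4286 -0.313   0.052 ] [ 0.3936 -0.2767  0.052 ] 133.9242439144644 0.050427334977355194
t 326 [ 0.43472538 -0.30197226] [0.68344028 0.16079525] -137.34114123102393
s 575 [ 0.44222362 -0.30034485] [1.01813922 0.19241429] -138.74361675040763
```

step_arm(
  motion=[
    [[0,0,-2,10,-17,0,87],[0,0,-4,29,-52,0,87],[0,0,-7,48,-87,0,80],[0,0,-9,67,-122,0,70],[0,0,-11,87,-157,0,60],[0,0,-13,106,-192,0,50],[0,0,-16,126,-227,0,46],[0,0,-18,145,-262,0,46],[0,0,-20,164,-296,0,46],[0,0,-22,178,-331,0,46],[0,0,-25,177,-369,-3,46],[0,0,-26.8,174,-408,-6,46]],
  ],
)

```text
time_s: 1.15
position: [0.4263, 0.1625, 0.3988]
tcp_rot: [[0.002, -0.634, 0.773], [0.0, 0.773, 0.634], [-1.0, -0.001, 0.002]]
force: [0.1, -0.2, -0.1]
opening: 0.535
```

step_arm(
  motion=[
    [[0,0,0,-3,-38,-4,46],[0,0,0,-7,-77,-10,46],[0,0,0,-10,-116,-15,46],[0,0,0,-13,-155,-20,46],[0,0,0,-17,-194,-26,46],[0,0,0,-20,-233,-31,46],[0,0,0,-23,-272,-36,46],[0,0,0,-27,-311,-42,46],[0,0,0,-31,-350,-47,46],[0,0,0,-34,-388,-52,46],[0,0,0,-37,-415,-57,46],[0,0,0,-37,-428,-58,46]],
  ],
)

```text
time_s: 2.15
position: [0.3879, -0.2674, 0.3401]
tcp_rot: [[0.0, -0.633, 0.774], [-0.001, 0.774, 0.633], [-1.0, -0.001, -0.001]]
force: [0.9, -0.4, 0.3]
opening: 0.524
```

```bash
python3 - <<'E'
from rig import bot
from h import *
s=bot.read_state();print(s['time_s'],s['position'],s['tcp_rot'],s['opening'],s['force'])
for n in ['wrist','side']:
    c=bot.capture(n);cv2.imwrite(f'pics/{n}1.png',c['frame'][:,:,::-1]);np.savez(f'{n}1.npz',**c)
c=dict(np.load('wrist1.npz'));print(proj(c,[.388,-.264,.052]))
E
```

```text
2.15 [ 0.38791343 -0.26742869  0.34014568] [[ 4.11009348e-04 -6.33227436e-01  7.73965661e-01]
 [-1.33868190e-03  7.73964685e-01  6.33227348e-01]
 [-9.99999020e-01 -1.29635619e-03 -5.29583390e-04]] 0.5237260848688293 [ 0.87218407 -0.41042372  0.27434926]
(np.float64(323.4390050407929), np.float64(189.24277991315773), np.float64(0.2780718809733155))
```

View pics/wrist1.png

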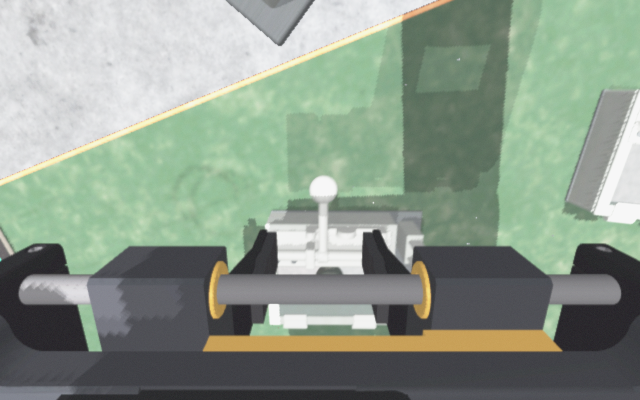

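View pics/side1.png

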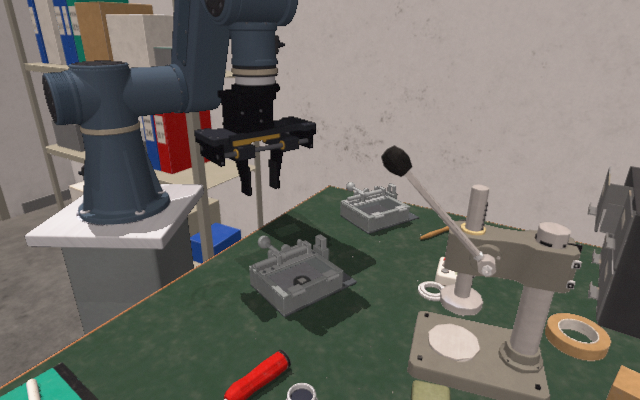

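The wrist view shows the knob at (323,189), against a predicted (323.4,189.2). The case's front edge is level in the image, so the yaw is right. I'll descend and grip.

step_arm(
  motion=[
    [[0,0,0,0,0,-15,42],[0,0,0,0,0,-40,42],[0,0,0,0,0,-65,42],[0,0,0,0,0,-88,42],[0,0,0,0,0,-106,42],[0,0,0,0,0,-118,42],[0,0,0,0,0,-124,42],[0,0,0,0,0,-124,42]],
  ],
)

```text
time_s: 2.92
position: [0.3882, -0.2619, 0.216]
tcp_rot: [[-0.002, -0.637, 0.771], [0.003, 0.771, 0.637], [-1.0, 0.004, 0.0]]
force: [-0.2, 0.2, 0.0]
opening: 0.48
```

step_arm(
  motion=[
    [[0,0,0,0,0,0,32],[0,0,0,0,0,0,26],[0,0,0,0,0,0,20],[0,0,0,0,0,0,15],[0,0,0,0,0,0,15],[0,0,0,0,0,0,15]],
  ],
)

```text
time_s: 3.42
position: [0.3884, -0.2639, 0.2174]
tcp_rot: [[0.001, -0.636, 0.772], [-0.001, 0.772, 0.636], [-1.0, -0.001, 0.0]]
force: [-0.2, 0.7, 3.1]
opening: 0.257
```

```bash
python3 - <<'E'
from rig import bot
from h import *
s=bot.read_state();print(s['time_s'],s['position'],s['opening']*87,s['force'])
c=bot.capture('side');crop(c,220,120,360,320,3,'pics/s2.png')
c=bot.capture('wrist');cv2.imwrite('pics/w2.png',c['frame'][:,:,::-1])
E
```

```text
3.4167 [ 0.38843163 -0.26389825  0.21736588] 22.315714038433597 [-0.21282438  0.67699959  3.07834086]
```

View pics/s2.png

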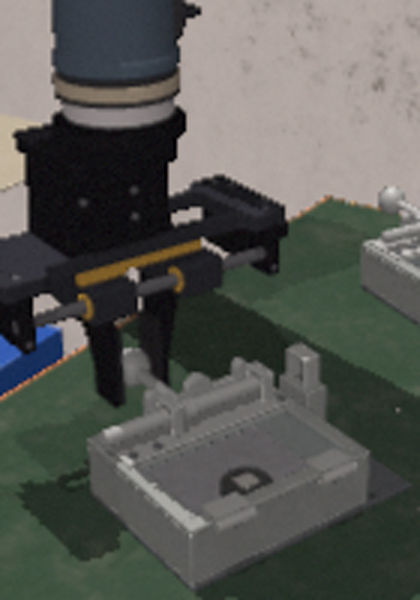

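View pics/w2.png

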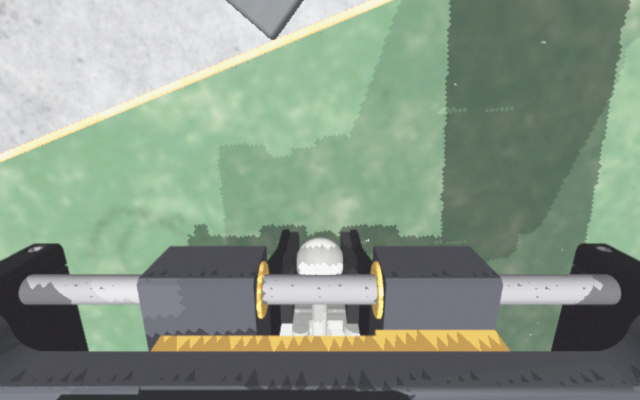

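The knob is held: the opening reads 22 mm with the ball between the pads, and the ball shows at (320,257) in the wrist view. I'll lift it along the arc to 0.8 rad.

step_arm(
  motion=[
    [[0,0,0,0.2,-0.2,6.2,15],[0,0,0,0.8,-0.9,12.3,15],[0,0,0,1.8,-2.2,18.3,15],[0,0,0,3.1,-3.8,24.1,15],[0,0,0,4.8,-5.9,29.7,15],[0,0,0,6.8,-8.4,35,15],[0,0,0,9.2,-11.3,39.9,15],[0,0,0,11.9,-14.6,44.5,15],[0,0,0,11.9,-14.6,44.5,15],[0,0,0,11.9,-14.6,44.5,15]],
  ],
)

```text
time_s: 4.35
position: [0.3997, -0.2777, 0.2614]
tcp_rot: [[-0.002, -0.636, 0.772], [0.002, 0.772, 0.636], [-1.0, 0.002, -0.0]]
force: [-1.8, 3.6, 1.1]
opening: 0.256
```

```bash
python3 - <<'E'
from rig import bot
from h import *
s=bot.read_state();print(s['time_s'],s['position'],s['opening']*87,s['force'])
c=bot.capture('side');crop(c,220,100,360,300,3,'pics/s3.png')
c=bot.capture('wrist');cv2.imwrite('pics/w3.png',c['frame'][:,:,::-1])
E
```

```text
4.35 [ 0.3996507  -0.27771047  0.26142908] 22.29000357678147 [-1.83831886  3.64675454  1.10933708]
```

View pics/s3.png

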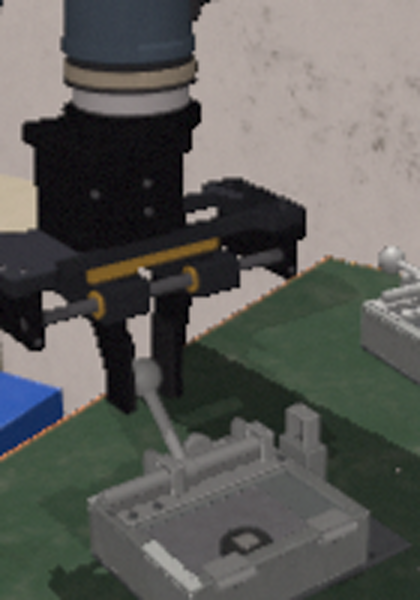

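View pics/w3.png

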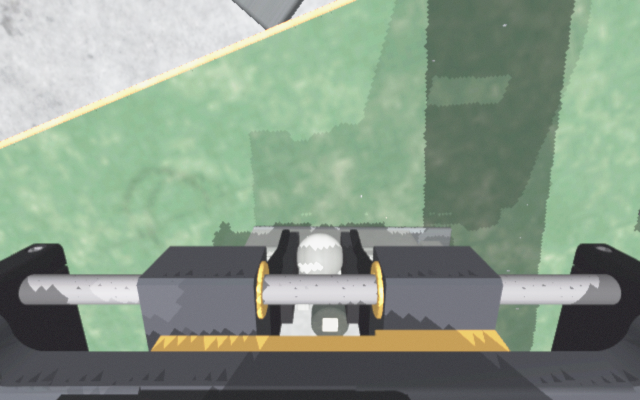

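The handle is up, with the ball between the pads at (320,255) and the stem steep. I'll slide it 36 mm towards the keeper.

step_arm(
  motion=[
    [[0,0,0,1.5,1.3,0,15],[0,0,0,4.6,3.8,0,15],[0,0,0,7.7,6.3,0,15],[0,0,0,11.6,9.5,0,15],[0,0,0,15.5,12.7,0,15],[0,0,0,19.4,15.8,0,15],[0,0,0,23.2,19,0,15],[0,0,0,25.5,20.9,0,15],[0,0,0,27.1,22.2,0,15],[0,0,0,27.9,22.8,0,15],[0,0,0,27.9,22.8,0,15],[0,0,0,27.9,22.8,0,15]],
  ],
)

```text
time_s: 5.45
position: [0.4276, -0.2546, 0.2609]
tcp_rot: [[-0.002, -0.636, 0.772], [0.002, 0.772, 0.636], [-1.0, 0.003, -0.0]]
force: [-2.7, 5.5, 3.4]
opening: 0.256
```

```bash
python3 - <<'E'
from rig import bot
from h import *
s=bot.read_state();print(s['time_s'],s['position'],s['opening']*87,s['force'],s['force'][:2]@np.array([.774,.633]),s['force'][:2]@np.array([.633,-.774]))
c=bot.capture('side');crop(c,220,100,360,300,3,'pics/s4.png')
c=bot.capture('top');crop(c,330,170,450,285,5,'pics/t4.png')
E
```

```text
5.45 [ 0.42763473 -0.25462927  0.26091972] 22.271424120076333 [-2.73733712  5.49869059  3.40511553] 1.361972217709281 -5.98872091567613
```

View pics/s4.png

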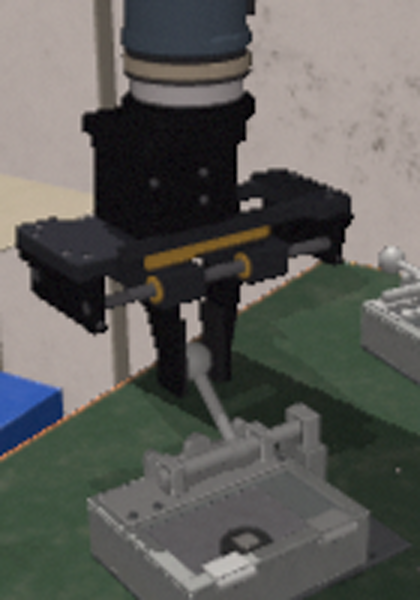

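View pics/t4.png

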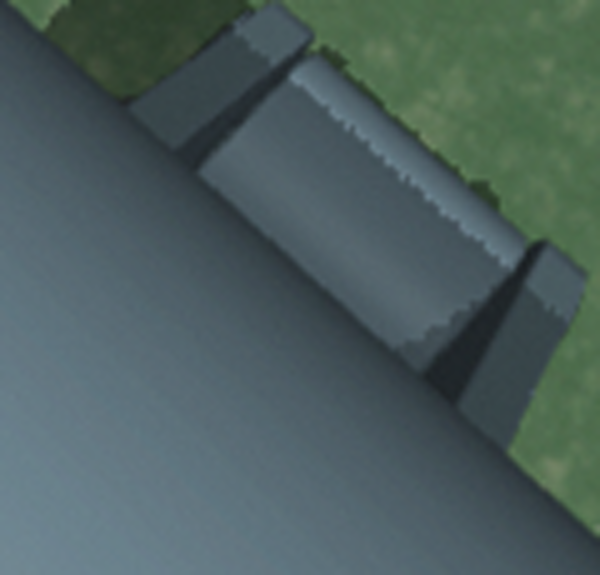

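The bolt has entered the keeper, seen at (300,430) in the side crop. The starting offset is only known to ±4 mm, so I'll feel for the end stop at 41 mm.

step_arm(
  motion=[
    [[0,0,0,0.8,0.6,0,15],[0,0,0,1.5,1.3,0,15],[0,0,0,2.3,1.9,0,15],[0,0,0,2.3,1.9,0,15]],
  ],
)

```text
time_s: 5.88
position: [0.4298, -0.2528, 0.2609]
tcp_rot: [[-0.002, -0.636, 0.771], [0.002, 0.771, 0.636], [-1.0, 0.003, -0.001]]
force: [-3.6, 4.0, 2.5]
opening: 0.254
```

step_arm(
  motion=[
    [[0,0,0,0.8,0.6,0,15],[0,0,0,1.5,1.3,0,15],[0,0,0,1.5,1.3,0,15]],
  ],
)

```text
time_s: 6.13
position: [0.4314, -0.2516, 0.2609]
tcp_rot: [[-0.002, -0.636, 0.772], [0.002, 0.772, 0.636], [-1.0, 0.003, -0.001]]
force: [-4.3, 3.7, 2.4]
opening: 0.249
```

```bash
python3 - <<'E'
from rig import bot
from h import *
s=bot.read_state();print(s['time_s'],s['position'],s['opening']*87,s['force'],s['force'][:2]@np.array([.774,.633]),s['force'][:2]@np.array([.633,-.774]))
c=bot.capture('side');crop(c,270,200,340,270,8,'pics/s5.png');np.savez('side5.npz',**c)
c=bot.capture('wrist');crop(c,240,220,400,345,5,'pics/w5.png')
E
```

```text
6.1333 [ 0.43135922 -0.25156572  0.2609072 ] 21.67662066602079 [-4.26537803  3.69668033  2.40406248] -0.9614039449183556 -5.561214872885646
```

View pics/s5.png

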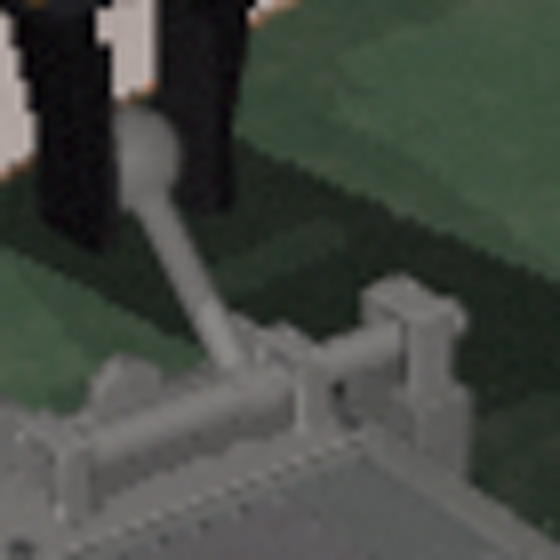

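View pics/w5.png

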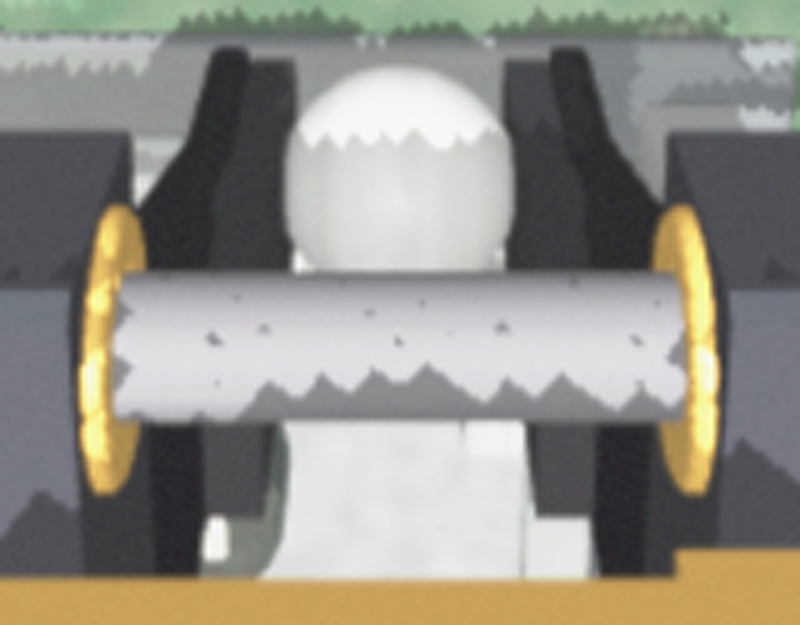

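step_arm(
  motion=[
    [[0,0,0,0.8,0.6,0,15],[0,0,0,1.5,1.3,0,15],[0,0,0,1.5,1.3,0,15]],
  ],
)

```text
time_s: 6.48
position: [0.4329, -0.2503, 0.2609]
tcp_rot: [[-0.002, -0.636, 0.771], [0.002, 0.771, 0.636], [-1.0, 0.003, -0.001]]
force: [-3.5, 3.3, 2.9]
opening: 0.256
```

```bash
python3 - <<'E'
from rig import bot
from h import *
s=bot.read_state();print(s['time_s'],s['position'],s['opening']*87,s['force'],s['force'][:2]@np.array([.774,.633]),s['force'][:2]@np.array([.633,-.774]),s['moment'])
E
```

```text
6.4833 [ 0.43289279 -0.25030051  0.26090202] 22.242410180572698 [-3.49162628  3.30309417  2.85103199] -0.6116601310919921 -4.766794322510222 [ 0.59906774  0.69909347 -0.03520321]
```

After 43 mm of travel there is still no stop force. The bolt must therefore have started at −4 to −2 mm and now sits at 39–41 mm. I'll back off 4 mm to reach about 36 mm, then lower along the arc.

step_arm(
  motion=[
    [[0,0,0,-1.6,-1.3,0,15],[0,0,0,-3.1,-2.5,0,15],[0,0,0,-3.1,-2.5,0,15]],
  ],
)

```text
time_s: 6.73
position: [0.4297, -0.2529, 0.261]
tcp_rot: [[-0.002, -0.636, 0.772], [0.002, 0.772, 0.636], [-1.0, 0.003, -0.0]]
force: [-3.6, 4.0, 3.8]
opening: 0.255
```

step_arm(
  motion=[
    [[0,0,0,-2.7,3.3,-4.6,15],[0,0,0,-5.1,6.2,-9.5,15],[0,0,0,-7.1,8.7,-14.8,15],[0,0,0,-8.8,10.8,-20.4,15],[0,0,0,-10.1,12.4,-26.2,15],[0,0,0,-10.1,12.4,-26.2,15]],
  ],
)

```text
time_s: 7.23
position: [0.4207, -0.2418, 0.2341]
tcp_rot: [[0.002, -0.636, 0.772], [-0.002, 0.772, 0.636], [-1.0, -0.002, 0.0]]
force: [0.0, -0.8, 1.7]
opening: 0.25
```

```bash
python3 - <<'E'
from rig import bot
from h import *
s=bot.read_state();print(s['time_s'],s['position'],s['opening']*87,s['force'],s['force'][:2]@np.array([.774,.633]),s['force'][:2]@np.array([.633,-.774]),s['moment'])
c=bot.capture('side');crop(c,250,190,350,290,6,'pics/s6.png')
E
```

```text
7.2333 [ 0.42074164 -0.24180327  0.23410903] 21.787132856756305 [ 0.03217262 -0.78581182  1.7318668 ] -0.47251727268862687 0.6285836123486941 [-0.20789528 -0.01858461 -0.02037126]
```

View pics/s6.png

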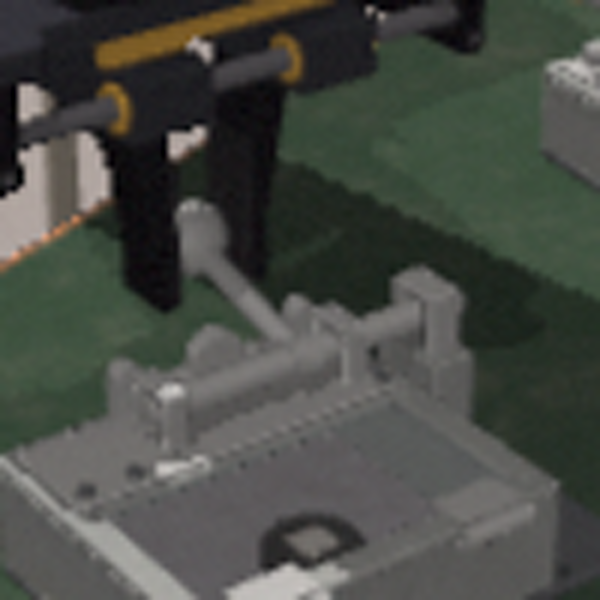

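The stem, near (270,310) in the crop, sits between the middle tooth at (215,345) and the end tooth at (297,305). Forces are low, so I'll lower the rest of the way.

step_arm(
  motion=[
    [[0,0,0,-1,1.3,-6,15],[0,0,0,-1.6,2,-12.1,15],[0,0,0,-1.8,2.2,-16,15],[0,0,0,-1.8,2.2,-18.3,15],[0,0,0,-1.8,2.2,-18.3,15]],
  ],
)

```text
time_s: 7.7
position: [0.4191, -0.2398, 0.2174]
tcp_rot: [[0.003, -0.636, 0.772], [-0.002, 0.772, 0.636], [-1.0, -0.004, 0.0]]
force: [0.2, -0.7, 11.9]
opening: 0.256
```

```bash
python3 - <<'E'
from rig import bot
from h import *
s=bot.read_state();print(s['time_s'],s['position'],s['opening']*87,s['force'],s['force'][:2]@np.array([.774,.633]),s['force'][:2]@np.array([.633,-.774]),s['moment'])
c=bot.capture('side');crop(c,250,190,350,290,6,'pics/s7.png')
E
```

```text
7.7 [ 0.41914073 -0.23975922  0.21736369] 22.314259834299232 [ 0.19314737 -0.70112581 11.86541445] -0.29431657527245875 0.6649336587484591 [-0.28689539 -0.05894854  0.05023515]
```

View pics/s7.png

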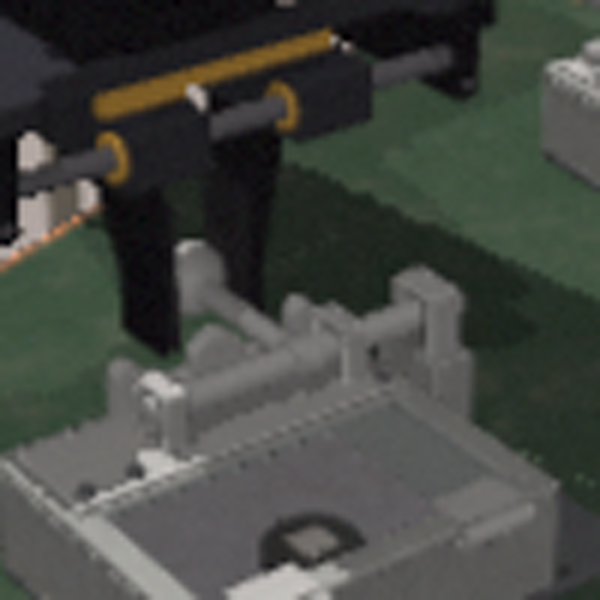

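The handle is level again: TCP z is 0.2174, as at the grasp, and 12 N upward confirms it is seated. I'll release and retreat straight up.

step_arm(
  motion=[
    [[0,0,0,0,0,0,26],[0,0,0,0,0,0,34],[0,0,0,0,0,0,42],[0,0,0,0,0,0,42],[0,0,0,0,0,0,42]],
  ],
)

```text
time_s: 8.17
position: [0.4181, -0.2387, 0.2163]
tcp_rot: [[-0.001, -0.636, 0.772], [0.001, 0.772, 0.636], [-1.0, 0.002, -0.0]]
force: [0.5, 0.4, 0.5]
opening: 0.461
```

step_arm(
  motion=[
    [[0,0,0,0,0,6,42],[0,0,0,0,0,20,42],[0,0,0,0,0,45,42],[0,0,0,0,0,75,42],[0,0,0,0,0,105,42],[0,0,0,-10,20,135,42],[0,0,0,-20,55,150,42],[0,0,0,-25,95,160,42],[0,0,0,-25,135,165,42],[0,0,0,-25,175,165,42],[0,0,0,-25,200,165,42],[0,0,0,-25,210,165,42]],
  ],
)

```text
time_s: 9.17
position: [0.3918, -0.0258, 0.3821]
tcp_rot: [[-0.001, -0.638, 0.77], [0.001, 0.77, 0.638], [-1.0, 0.002, -0.0]]
force: [-0.4, -0.2, -0.6]
opening: 0.484
```

```bash
python3 - <<'E'
from rig import bot
from h import *
s=bot.read_state();print(s['time_s'],s['position'],s['opening']*87,s['force'])
c=bot.capture('side');crop(c,240,210,365,310,6,'pics/s8.png');np.savez('side8.npz',**c)
t=bot.capture('top');crop(t,330,170,450,285,5,'pics/t8.png');np.savez('top8.npz',**t)
E
```

```text
9.1667 [ 0.39179352 -0.02584008  0.38210958] 42.13761602141557 [-0.43677811 -0.22820354 -0.56523533]
```

View pics/s8.png

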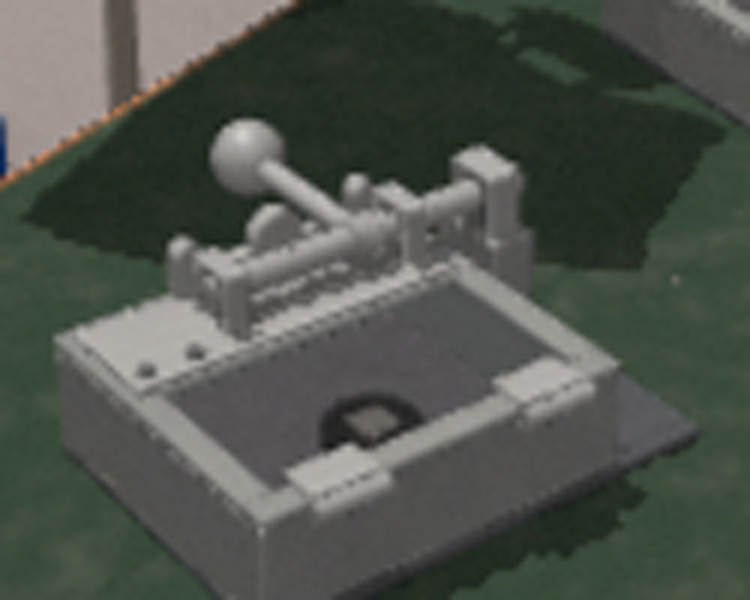

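View pics/t8.png

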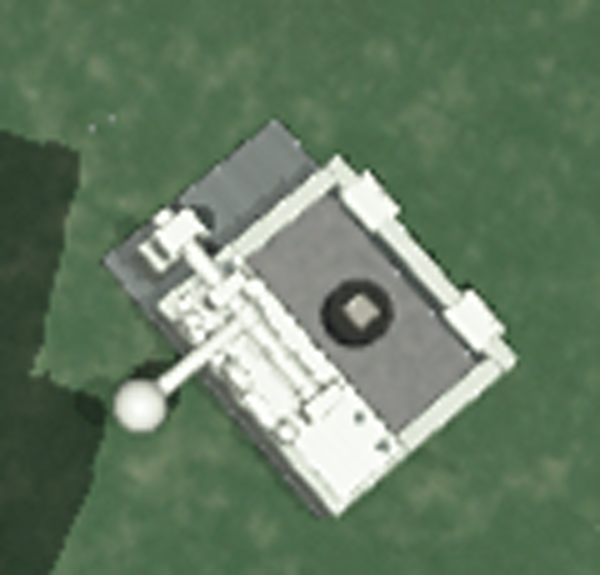

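```bash
python3 - <<'E'
from rig import bot
from h import *
from scipy.optimize import least_squares
def cloud(c,u0,v0,u1,v1):
    v,u=np.mgrid[v0:v1,u0:u1];z=c['range_z'][v0:v1,u0:u1]
    p=np.stack([(u-c['cx'])/c['fx']*z,(v-c['cy'])/c['fy']*z,z,np.ones_like(z)],-1)
    return (p@c['cam_to_world'].T)[...,:3][z>0]
def sph(p):
    r=least_squares(lambda q:np.linalg.norm(p-q,axis=1)-.012,p.mean(0)-[0,0,.008],loss='soft_l1',f_scale=.001);return r.x
t=dict(np.load('top8.npz'));s=dict(np.load('side8.npz'))
for n,c,h0 in (('top',t,[.38883,-.26462,.05276]),('side',s,[.38827,-.26351,.05157])):
    u,v,_=proj(c,[.417,-.241,.052]);u,v=int(u),int(v)
    a=cloud(c,u-9,v-9,u+10,v+10);a=a[(a[:,2]>.043)&(np.linalg.norm(a[:,:2]-[.417,-.241],axis=1)<.017)]
    x=sph(a);print(n,len(a),x,'slide',(x-h0)[:2]@[.774,.633],'radial',(x-h0)[:2]@[.633,-.774])
t0=dict(np.load('top0.npz'))
print('empty knob diff',np.abs(t['frame'][170:215,225:312].astype(int)-t0['frame'][170:215,225:312]).mean(),np.nanmax(np.abs(t['range_z'][180:195,232:246]-t0['range_z'][180:195,232:246])))
E
```

```text
top 102 [ 0.41818434 -0.24061814  0.05299722] slide 0.03791343999026165 radial 3.858312392300405e-06
side 114 [ 0.41727639 -0.23941485  0.05172265] slide 0.03770317891001233 radial -0.0002885986923108614
empty knob diff 13.821966794380588 0.007923901
```

```bash
python3 - <<'E'
from h import *
t=dict(np.load('top8.npz'));t0=dict(np.load('top0.npz'))
cv2.imwrite('pics/e.png',np.hstack([cv2.resize(np.ascontiguousarray(c['frame'][120:210,220:320,::-1]),None,fx=4,fy=4) for c in (t0,t)]))
E
```

```text
(no output)
```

View pics/e.png

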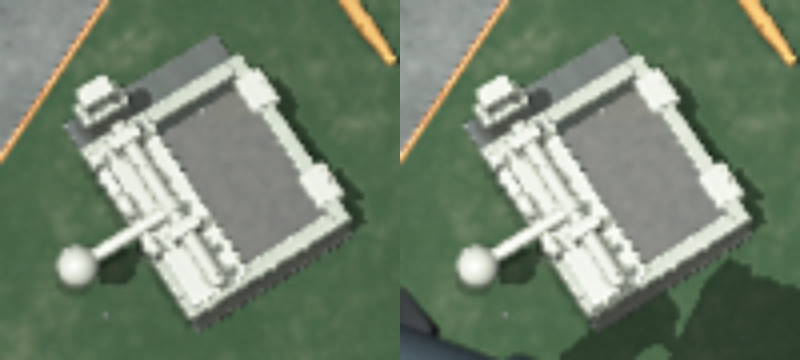

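The empty case's bolt looks the same before and after; the pixel difference comes from the arm and its shadow. Handing in now.

```bash
python3 - <<'E'
from rig import bot
print(bot.hand_in())
E
```

```text
the job is handed in; nothing more can be done
None
```

The case holding the round mount is bolted, and I handed the job in at about 9.3 s of the 32 s allowed. I gripped the ball, lifted the handle to about 0.8 rad, slid the bolt into the keeper and lowered the handle into the second notch. Then I let go and moved the gripper well clear.

**Final checks:**
- **Slide:** both cameras put the knob about 38 mm towards the keeper from where it started.
- **Handle:** the knob centre is at about 52 mm, so the handle is level. The wrist force was 12 N upward when it seated.
- **Pictures:** the stem lies in the bolted notch and the rod is through the keeper.
- **Empty case:** its bolt looks unchanged in before and after pictures. The raw pixel comparison did show a difference, which the pictures show is the arm and its shadow.

**Uncertain:** I felt for the bolt's end stop but never clearly met it, even after 43 mm of commanded travel. I took the starting offset to be −2 to −4 mm and backed off 4 mm. That puts the bolt at about 34–37 mm, inside the notch (about 31–41 mm). The measured 38 mm is 1 mm less than the 39 mm I commanded, which is within the 2 mm camera calibration.

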